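# Load the cruet caddy for the table

### The arm

A 7-joint arm with a two-finger parallel gripper is mounted at the origin on a cart in front of the work surface, level with it; the furniture and walls round the work are solid. World frame = base frame: x ahead of the robot, y to its left, z up, the work surface at z = 0. Lengths are in m, angles in rad, forces in N, time in s.
With the tool pointing down it reaches from about 0.425 to 0.95 m from the base axis. Payload 4.7 kg.
Tool frame: the origin (TCP) lies at the very end of the fingers, on their centre line; the grasp point (between the pads) lies 19 mm behind it; z points along the fingers, y is the line along which they close (so a half turn about z gives the same grasp; the last joint's range is limited). The gripper opens to 87 mm and grips with 3 to 60 N. Pads are 19 mm wide; open, the fingers measure 117 mm over their backs; the gripper's body (75 mm by 190 mm) begins 51 mm behind the grasp point.
Start: joints at [1.204, 0.469, -0.049, 1.532, 0.024, 1.141, -0.082], TCP at [0.224, -0.637, 0.223] pointing down, gripper open.
Joint ranges: [-2.59, 2.59], [-0.33, 1.99], [-1.39, 1.29], [0.1, 2.45], [-1.04, 4.18], [0.21, 1.99], [-2.66, 2.66]. Speed limits (rad/s): [2.57, 2.57, 3.14, 3.14, 3.14, 3.14, 3.14].

### API

Orientations are given as a rotation vector (axis times angle).
In Python, from rig import manip gives the robot as it stands.
- The arm moves only by the shell command python3 -m inch 'ROWS' [FORCE]. ROWS is a JSON object of lists of equal length, an entry for each row: "slide": the shift along the tool's x, y, z normalised to -1 to 1, where 1 is 1 m, a list of three; "roll": the turn about the tool's z normalised to -1 to 1, where 1 is pi/4 rad; "hand": the opening, from 0 (shut) to 1 (fully open). A call has 1 to 20 rows; each row shifts and turns the commanded pose from where the row before left it, along the tool's axes as they then stand; what a row does not reach is not made up. A row lasts 1/8 s, in which the tool goes at most 62.5 mm and 10.7 degrees, less where a joint would pass 70% of its speed; a pose out of reach is approached as far as the arm can. A call with a number of a shift or a turn outside -1 to 1 is refused whole. A call with a gripper value outside its range is refused whole. The fingers move at their own pace and stop on an object; FORCE is the grip in N (left out, the last holds). Time passes only in rows, so rows that do not move let the fingers close. It gives the time, the measured TCP pose, the force, the opening and the grip force at its end, in the units of the state.
- manip.state(): the state, without advancing time (a new reading comes with each control period).
- manip.capture(name): name is "scene" or "top" or "wrist"; returns the picture (384x512x3 uint8, red, green, blue); there is no depth.
- manip.camera_params(name): a dict with "camera_matrix" (3x3 intrinsics, pixels), "dist_coeffs" ([k1, k2, p1, p2, k3] as OpenCV has them; the pictures are not rectified), "R" (3x3) and "t" (3): a world point X has camera coordinates R X + t; the wrist camera has in their place "mount" (4x4, takes a point from camera to tool coordinates, whose origin is the TCP and whose axes are the flange's). Camera axes: x right, y down, z forward; pixel columns grow to the right and rows downward; lengths in m; the calibration is good to about 2 mm. A picture is of the moment at which its call begins: read the wrist's pose just before it. camera_params takes no time and is no camera call.
- manip.job_done(): hands the job in; it is judged then, once.
The state is a dict: "t": time; "q": joint angles; "joint_vel": joint speeds; "joint_torque": joint torques, N m; "eef_pos": TCP position; "eef_rot": TCP orientation; "wrist_force": force on the tool from outside, world axes, zero at the start; "moment": the same for the moment, N m; "opening": finger opening in m; "grasp_force": force on a finger pad.
Only numpy, scipy, OpenCV 4.12 (cv2) and the standard library are available. Lean on these libraries where they do the work, as an engineer would, in place of code of your own. Each camera call takes 0.05 s, during which the arm holds its last target. There are 200 camera calls.

### The job

Get the wooden cruet caddy ready for the table: stand the salt shaker in its smallest round well, the pepper mill in the middle-sized round well, the jar of spread in the largest round well and the green oil bottle in the square well, each upright and right down on the floor of its well. The two spice jars and the washing-up bottle do not belong on the table: leave them standing where they are.

Things in the scene. Friction and masses are not known exactly. Their poses are not given: they have to be found in the camera images.
- caddy: Fixed wooden block 200 x 200 mm, 50 mm high, low steel pulls 35 mm out from its -x and +x faces. Origin: centre of underside, z up, any yaw. Four wells open upward, floors at z = 14 mm; width and centre (x, y mm, its frame): small round, 60 mm, (-48, 48); middle round, 74 mm, (48, 48); large round, 88 mm, (-48, -48); square, 78 x 78 mm along x and y, (48, -48).
- salt_shaker: Glass salt shaker with a light grey domed, pierced cap, 90 mm tall, body 38 to 44 mm wide, cap 34 mm wide from 66 to 90 mm up. Origin: centre of its underside, z up. Goes into the small round well.
- pepper_mill: Turned dark-wood pepper mill, 170 mm tall, foot 58 mm wide, round head 49 mm wide from 123 to 159 mm up with a small steel nut on top (the head does not turn). Origin: centre of its underside, z up. Goes into the middle round well.
- spread_jar: Squat glass jar of orange-brown spread, flat grey lid 64 mm wide, 94 mm tall, body 61 mm wide; 0.4 kg. Origin: centre of its underside, z up. Goes into the large round well.
- oil_bottle: Dark green oil bottle, yellow cap, 268 mm tall, 0.3 kg. Square body 58 x 58 mm (sides along its x and y) up to 200 mm, then solid in a straight slope to 31 mm at 252 mm (no thinner neck); cap 32 mm wide, 252 to 266 mm up: grip it there firmly with the fingertips and carry it smoothly, or it swings. Origin: centre of underside, z up. Turn it within 15 degrees of the sides of the square well.
- spice_jar_a: Spice jar with a dark cap, Ø41 mm, 105 mm tall, origin at the centre of its underside, z up. Stays where it is; free-standing, easily knocked.
- spice_jar_b: Another spice jar with a dark cap, same shape: Ø41 mm, 105 mm tall, origin at the centre of its underside, z up. Stays where it is; free-standing, easily knocked. Near it a wall cabinet hangs over the worktop at x > 0.58 m, y > -0.05 m, from 0.44 m up: keep the wrist clear of it.
- soap_bottle: Washing-up liquid bottle, light green, flat, 46 x 76 mm (wide along its y), 258 mm tall, yellow cap with a thin spout. Origin: centre of its underside, z up. Stays where it is.

How it is judged:
At the end, for the whole second after the job is handed in: Salt shaker, pepper mill, jar and oil bottle each stand in their own well, base within 5 mm of its floor and 12 to 18 mm of its centre, upright within 0.1 rad, at rest; the spice jars and washing-up bottle stand within 30 mm of where they began (x of salt_shaker in the frame of caddy between -0.063 and -0.033 m and y of salt_shaker in the frame of caddy between 0.033 and 0.063 m and z of salt_shaker in the frame of caddy between 0.009 and 0.019 m and angle between each of salt_shaker, pepper_mill, spread_jar, oil_bottle's own z axis and vertical below 0.1 rad and linear speed of each of salt_shaker, pepper_mill, spread_jar, oil_bottle below 0.02 m/s and angular speed of each of salt_shaker, pepper_mill, spread_jar, oil_bottle below 0.5 rad/s and x of pepper_mill in the frame of caddy between 0.036 and 0.06 m and y of pepper_mill in the frame of caddy between 0.036 and 0.06 m and z of pepper_mill in the frame of caddy between 0.009 and 0.019 m and x of spread_jar in the frame of caddy between -0.066 and -0.03 m and y of spread_jar in the frame of caddy between -0.066 and -0.03 m and z of spread_jar in the frame of caddy between 0.009 and 0.019 m and x of oil_bottle in the frame of caddy between 0.033 and 0.063 m and y of oil_bottle in the frame of caddy between -0.063 and -0.033 m and z of oil_bottle in the frame of caddy between 0.009 and 0.019 m and distance of each of spice_jar_a, spice_jar_b, soap_bottle from where it was at the start of the episode below 0.03 m and angle between each of spice_jar_a, spice_jar_b, soap_bottle's own z axis and vertical below 0.15 rad); the robot touches nothing.
It fails at once if a spice jar or the washing-up bottle is moved more than 30 mm or tipped (distance of any of spice_jar_a, spice_jar_b, soap_bottle from where it was at the start of the episode above 0.03 m or angle between any of spice_jar_a, spice_jar_b, soap_bottle's own z axis and vertical above 0.3 rad).
It also fails if it takes over 136 s, if anything falls off the work surface, if the arm or the gripper's body presses on something with over 40 N, if the wrist force passes 120 N, or if a joint passes its speed limit or range.

## Working session

There is one attempt and no reset: what is moved stays moved. The work goes in short steps, Python scripts to look and compute and a shell command to move; the robot and the scene stay as the last step left them, time stands still between calls to the robot, and variables do not carry over. Pictures are saved under pics/ and viewed, at most 14 in all, crops included, and the job is handed in when it is done.

```bash
ls; mkdir -p pics; python3 - <<'E'
from rig import manip
import cv2,numpy as np
np.set_printoptions(precision=4,suppress=True)
for n in("scene","top"):
    cv2.imwrite(f"pics/{n}0.png",cv2.resize(manip.capture(n)[:,:,::-1],(800,600),interpolation=cv2.INTER_CUBIC))
    p=manip.camera_params(n);print(n,p)
print(manip.camera_params("wrist"));print(manip.state())
E
```

```text
pics
scene {'camera_matrix': array([[417.7164,   0.    , 262.3127],
       [  0.    , 417.7164, 185.3108],
       [  0.    ,   0.    ,   1.    ]]), 'dist_coeffs': array([-0.0458,  0.    ,  0.    ,  0.    ,  0.    ]), 'R': array([[ 0.8532, -0.5213,  0.0142],
       [-0.2071, -0.3638, -0.9082],
       [ 0.4786,  0.7719, -0.4184]]), 't': array([-0.4114,  0.1267,  1.1283])}
top {'camera_matrix': array([[356.5639,   0.    , 256.3612],
       [  0.    , 356.5639, 184.0793],
       [  0.    ,   0.    ,   1.    ]]), 'dist_coeffs': array([-0.0477,  0.    ,  0.    ,  0.    ,  0.    ]), 'R': array([[-0.0233, -0.9996,  0.0169],
       [-0.9913,  0.0209, -0.1299],
       [ 0.1295, -0.0197, -0.9914]]), 't': array([0.0002, 0.4919, 0.9643])}
{'camera_matrix': array([[271.1777,   0.    , 254.1832],
       [  0.    , 271.1777, 188.181 ],
       [  0.    ,   0.    ,   1.    ]]), 'dist_coeffs': array([-0.0539,  0.    ,  0.    ,  0.    ,  0.    ]), 'mount': array([[ 0.0002, -0.963 , -0.2695,  0.0744],
       [ 1.    ,  0.0001,  0.0003, -0.0008],
       [-0.0003, -0.2695,  0.963 , -0.1622],
       [ 0.    ,  0.    ,  0.    ,  1.    ]])}
{'t': 0.1, 'q': array([ 1.2041,  0.4693, -0.0486,  1.5336,  0.0241,  1.141 , -0.0823]), 'joint_vel': array([ 0.0018, -0.0017,  0.0004, -0.0033, -0.    ,  0.0003,  0.0007]), 'joint_torque': array([  0.0006, -50.9167,  -0.0811, -23.6828,  -0.0614,   0.0344,
         0.0001]), 'eef_pos': array([ 0.2235, -0.6363,  0.2216]), 'eef_rot': array([-3.0952, -0.5279,  0.0007]), 'wrist_force': array([-0.0902,  0.1799, -0.2686]), 'moment': array([-0.0002,  0.0341,  0.0114]), 'grasp_force': 0.0, 'opening': 0.08683582976117654}
```

View pics/scene0.png

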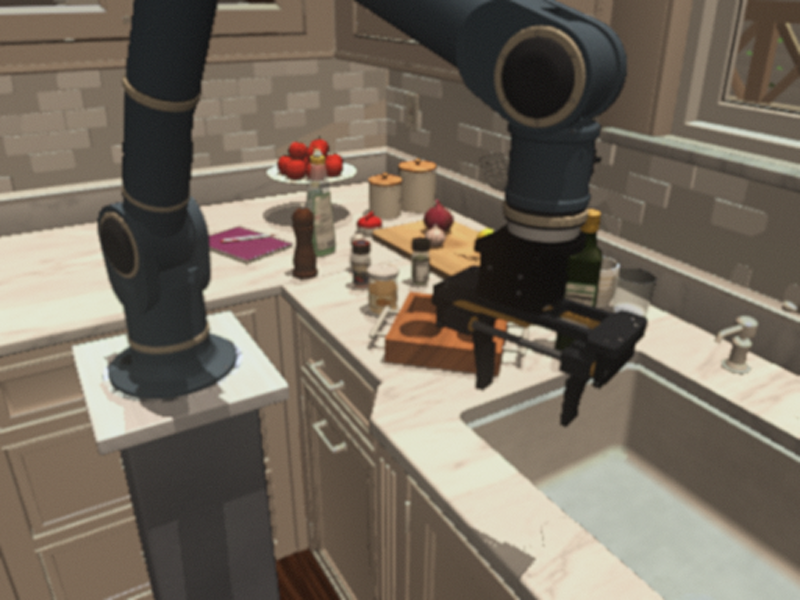

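View pics/top0.png

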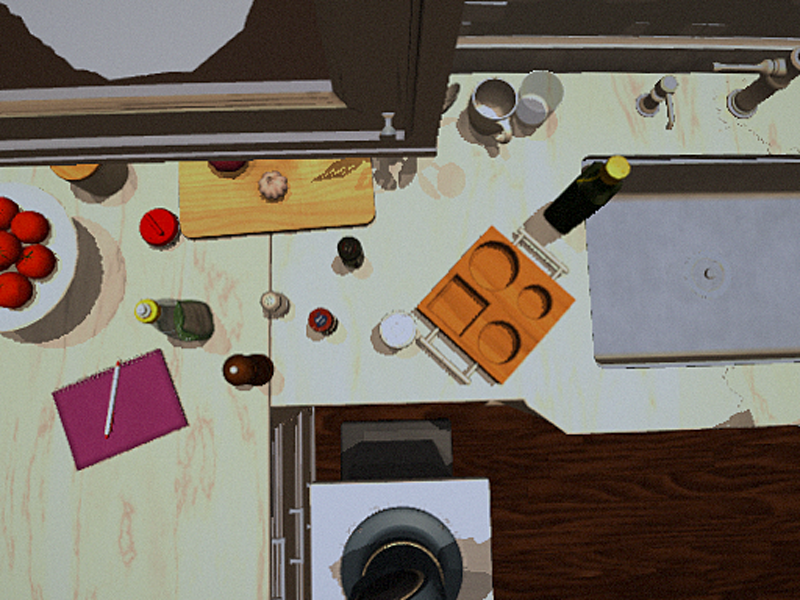

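The scene view shows the caddy at about (445,330), partly behind the gripper. The pepper mill is at (305,243), the jar at (383,290) and the oil bottle at (585,270). The top view shows the wells: large (494,265), small (535,302), middle (499,342), square (458,306). It also shows the salt at (273,303), the pepper at (248,370), the spread jar at (398,330), the oil cap at (617,167), and the spice jars at (349,250) and (321,320). Next I'll look at enlarged crops.

```bash
cat > h.py <<'E'
from rig import manip
import cv2,numpy as np
from scipy.spatial.transform import Rotation as Ro
np.set_printoptions(precision=4,suppress=True)
def cam(n,st=None):
    p=manip.camera_params(n);K,d=p["camera_matrix"],p["dist_coeffs"]
    if n!="wrist": return K,d,p["R"],p["t"]
    st=st or manip.state();T=np.eye(4);T[:3,:3]=Ro.from_rotvec(st["eef_rot"]).as_matrix();T[:3,3]=st["eef_pos"]
    W=np.linalg.inv(T@p["mount"]);return K,d,W[:3,:3],W[:3,3]
def ray(c,uv):
    K,d,R,t=c;n=cv2.undistortPoints(np.array([[uv]],float),K,d)[0,0]
    v=R.T@np.r_[n,1];return -R.T@t,v/np.linalg.norm(v)
def atz(c,uv,z):
    o,v=ray(c,uv);return o+v*(z-o[2])/v[2]
def tri(*cu):   # (cam,uv) pairs -> point, rms ray distance
    A=np.zeros((3,3));b=np.zeros(3);L=[]
    for c,uv in cu:
        o,v=ray(c,uv);P=np.eye(3)-np.outer(v,v);A+=P;b+=P@o;L.append((P,o))
    x=np.linalg.solve(A,b);return x,np.sqrt(np.mean([((P@(x-o))**2).sum() for P,o in L]))
def proj(c,X):
    K,d,R,t=c;return cv2.projectPoints(np.atleast_2d(np.array(X,float)),cv2.Rodrigues(R)[0],t,K,d)[0][:,0]
def crop(img,x,y,w,h,s,name):
    cv2.imwrite("pics/"+name,cv2.resize(img[y:y+h,x:x+w,::-1],None,fx=s,fy=s,interpolation=cv2.INTER_CUBIC))
E
python3 - <<'E'
from h import *
crop(manip.capture("top"),140,90,260,195,3,"t1.png")
crop(manip.capture("scene"),180,90,215,160,3.6,"s1.png")
E
```

```text
(no output)
```

View pics/t1.png

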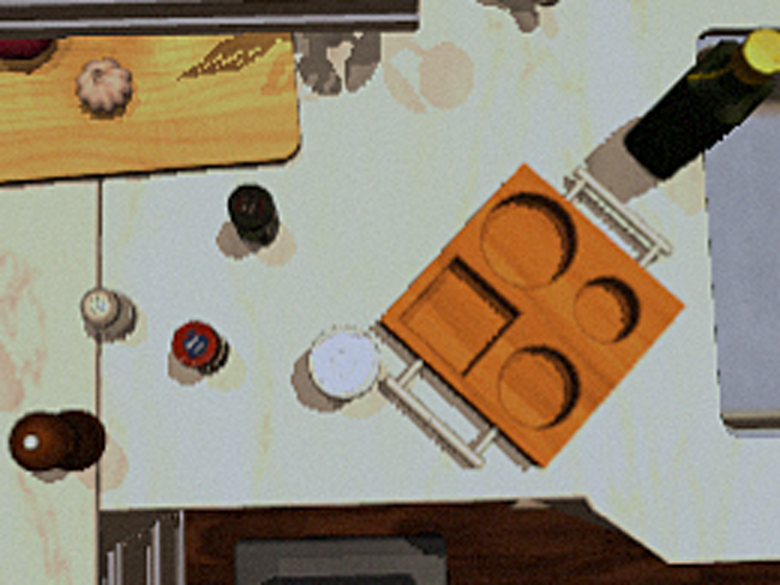

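View pics/s1.png

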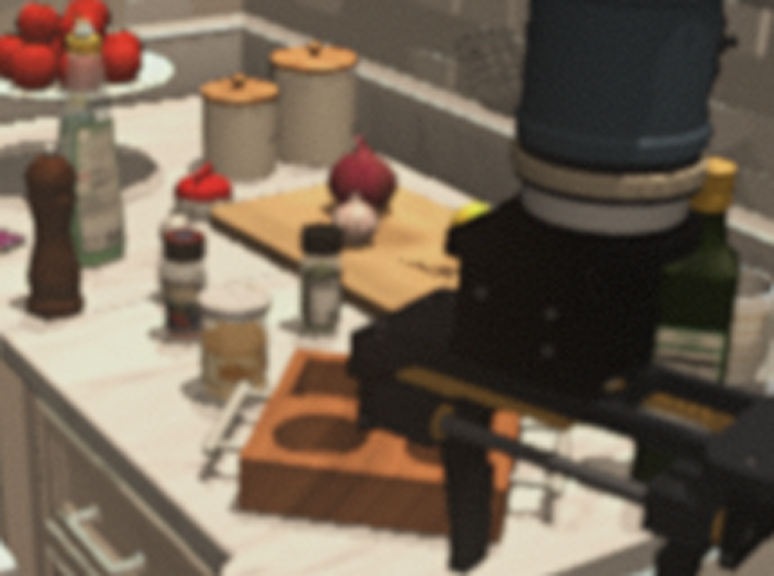

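The top crop (3×) shows the salt cap at (101,305), pepper nut (31,441), lid (345,363), oil cap (765,52), and caddy top corners (525,163), (686,305), (545,468), (380,322). The scene crop (3.6×) shows the pepper top at (50,157), lid (236,298) and oil cap top (716,163). The salt is hidden there behind a spice jar.

```bash
python3 - <<'E'
from h import *
T=cam("top");S=cam("scene")
t=lambda x,y:((x+.5)/3-.5+140,(y+.5)/3-.5+90)
s=lambda x,y:((x+.5)/3.6-.5+180,(y+.5)/3.6-.5+90)
for n,a,b in(("pepper",(31,441),(50,157)),("lid",(345,363),(236,298)),("oil",(765,52),(716,163)),("spA",(250,203),(323,231)),("spRed",(195,345),(184,235)),("caddyL",(380,322),(308,352))):
    print(n,*tri((T,t(*a)),(S,s(*b))))
print("salt",atz(T,t(101,305),.09))
C=np.array([atz(T,t(*p),.05) for p in((525,163),(686,305),(545,468),(380,322))])
print(C,C.mean(0),np.linalg.norm(np.diff(C,axis=0),axis=1))
W=np.array([atz(T,t(*p),.05) for p in((529,239),(606,310),(538,387),(459,316))]);print("wells",W)
e=C[3]-C[0];print("yaw from edges",[np.degrees(np.arctan2(v[1],v[0])) for v in (C[3]-C[0],C[2]-C[1])])
for z in(.05,.09): print(atz(T,t(765,52),.266))
print("oil base",atz(T,t(668,180),0),atz(T,t(628,142),0))
E
```

```text
pepper [0.3549 0.2495 0.1549] 0.0011775337139715326
lid [ 0.4153 -0.004   0.0901] 0.0009408747879595537
oil [ 0.6301 -0.3205  0.2661] 0.002252607365639526
spA [0.5555 0.0767 0.0994] 0.00021529032695100347
spRed [0.4327 0.1246 0.1023] 0.0007150951551889022
caddyL [ 0.4597 -0.0404  0.043 ] 0.0065192334682467445
salt [0.4697 0.2084 0.09  ]
[[ 0.5991 -0.1762  0.05  ]
 [ 0.4627 -0.3194  0.05  ]
 [ 0.3182 -0.1819  0.05  ]
 [ 0.4533 -0.0368  0.05  ]] [ 0.4583 -0.1786  0.05  ] [0.1978 0.1996 0.1982]
wells [[ 0.5272 -0.1766  0.05  ]
 [ 0.4598 -0.2447  0.05  ]
 [ 0.3909 -0.1787  0.05  ]
 [ 0.4572 -0.1091  0.05  ]]
yaw from edges [np.float64(136.2976342491042), np.float64(136.41862233783198)]
[ 0.6282 -0.3188  0.266 ]
[ 0.6282 -0.3188  0.266 ]
oil base [ 0.5918 -0.3265  0.    ] [ 0.6308 -0.289   0.    ]
```

Measured heights agree with the given sizes: lid 0.090, oil 0.266, caddy edges about 198 mm. The caddy is centred at (0.458, -0.179) with yaw about 136°. First I turn the closing line to 45° and rise.

```bash
cat >> h.py <<'E'
def go(x,y,z,ang=None):
    "tool-axis shift (m) and roll (units) from measured pose to target"
    st=manip.state();M=Ro.from_rotvec(st["eef_rot"]).as_matrix()
    print("at",st["eef_pos"],"yang",np.degrees(np.arctan2(M[1,1],M[0,1])).round(2),"tilt",M[:,2],"t",st["t"])
    d=M.T@(np.array([x,y,z])-st["eef_pos"]);print("slide",d)
    if ang is not None: print("roll total",(np.arctan2(M[1,1],M[0,1])-np.radians(ang))/(np.pi/4))
E
python3 -m inch '{"slide":[[0,0,-0.008],[0,0,-0.008],[0,0,-0.008],[0,0,-0.008],[0,0,-0.008],[0,0,-0.008],[0,0,-0.008],[0,0,-0.008],[0,0,-0.008],[0,0,-0.008],[0,0,-0.008],[0,0,0]],"roll":[-0.2338,-0.2338,-0.2338,-0.2338,-0.2338,-0.2338,-0.2338,-0.2338,-0.2338,-0.2338,-0.2338,0],"hand":[1,1,1,1,1,1,1,1,1,1,1,1]}'
python3 - <<'E'
from h import *
go(.5,-.2,.31,45);T=cam("top")
print("soap",atz(T,(193*.64,322*.64),0))
E
```

```text
t: 1.7
eef_pos: [0.2237, -0.6371, 0.3109]
eef_rot: [1.203, 2.901, -0.0]
wrist_force: [-1.3, 0.2, -1.1]
opening: 0.087
grasp_force: 0.0
at [ 0.2237 -0.6371  0.3109] yang 44.95 tilt [ 0.0007 -0.0006 -1.    ] t 1.7
slide [0.1141 0.5043 0.0008]
roll total -0.0010734590557602553
soap [0.4405 0.3705 0.    ]
```

```bash
python3 -m inch '{"slide":[[0.0114,0.0504,0],[0.0114,0.0504,0],[0.0114,0.0504,0],[0.0114,0.0504,0],[0.0114,0.0504,0],[0.0114,0.0504,0],[0.0114,0.0504,0],[0.0114,0.0504,0],[0.0114,0.0504,0],[0.0114,0.0504,0],[0,0,0],[0,0,0],[0,0,0]],"roll":[0,0,0,0,0,0,0,0,0,0,0,0,0],"hand":[1,1,1,1,1,1,1,1,1,1,1,1,1]}'
python3 - <<'E'
from h import *
import pickle
st=manip.state();im=manip.capture("wrist")
pickle.dump(st,open("w1.pkl","wb"));crop(im,0,0,512,384,1.5625,"w1.png")
go(.47,.208,.2,45)
E
```

```text
t: 3.32
eef_pos: [0.498, -0.2011, 0.3102]
eef_rot: [-1.206, -2.9, 0.001]
wrist_force: [0.5, -0.1, -0.3]
opening: 0.0873
grasp_force: 0.0
at [ 0.4981 -0.2011  0.3103] yang 44.87 tilt [-0.0006 -0.0004 -1.    ] t 3.375
slide [0.3097 0.2688 0.1102]
roll total -0.002844675202807645
```

View pics/w1.png

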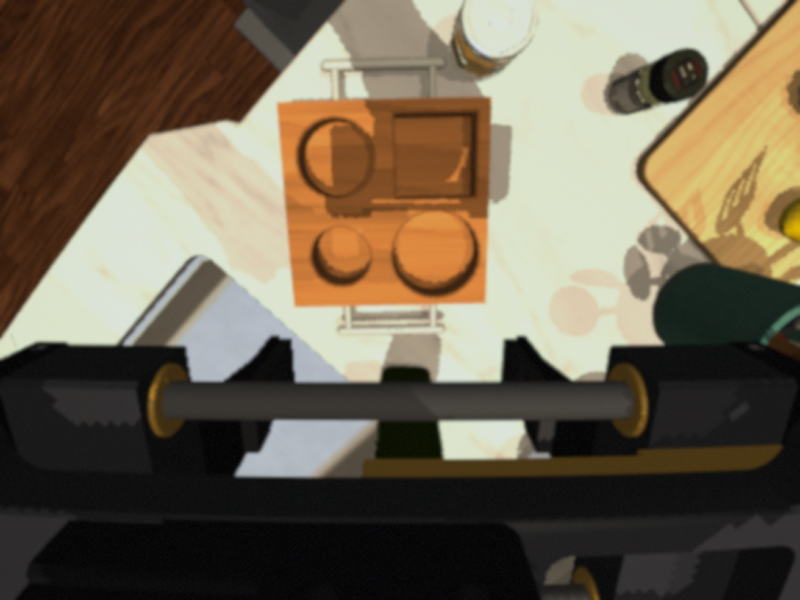

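The wrist view shows the caddy top corners at (278,102), (490,97), (486,302), (296,306). The well rims are centred at: middle (337,157), square (434,154), small (342,254), large (435,251). The jar lid is at (497,27).

```bash
python3 - <<'E'
from h import *
import pickle
W=cam("wrist",pickle.load(open("w1.pkl","rb")));T=cam("top")
w=lambda p:((p[0]+.5)/1.5625-.5,(p[1]+.5)/1.5625-.5)
t=lambda p:((p[0]+.5)/3-.5+140,(p[1]+.5)/3-.5+90)
P=[]
for n,a,b in(("c-bot",(278,102),(545,468)),("c-left",(490,97),(380,322)),("c-top",(486,302),(525,163)),("c-right",(296,306),(686,305)),("mid",(337,157),(538,387)),("sq",(434,154),(459,316)),("small",(342,254),(606,310)),("large",(435,251),(529,239)),("lid",(497,27),(345,363))):
    X=atz(W,w(a),.05);P.append(X);print(n,tri((W,w(a)),(T,t(b))),X)
P=np.array(P);print(P[:4].mean(0),P[4:8].mean(0))
c=np.array([.4583,-.1786]);c2=P[:4].mean(0)[:2];c=(c+c2)/2
y=np.radians(136.3)
for n,o in(("small",(-48,48)),("mid",(48,48)),("large",(-48,-48)),("sq",(48,-48))):
    print(n,c+Ro.from_euler("z",y).apply([*o,0])[:2]/1000)
v=P[1]-P[2];v2=P[0]-P[3];print(np.degrees(np.arctan2(v[1],v[0])),np.degrees(np.arctan2(v2[1],v2[0])))
E
python3 -m inch '{"slide":[[0.05,0.045,0],[0.05,0.045,0],[0.05,0.045,0.01],[0.05,0.045,0.02],[0.05,0.045,0.04],[0.03,0.044,0.04],[0,0,0],[0,0,0],[0,0,0]],"roll":[0,0,0,0,0,0,0,0,0],"hand":[1,1,1,1,1,1,1,1,1]}'
python3 - <<'E'
from h import *
import pickle
st=manip.state();im=manip.capture("wrist")
pickle.dump(st,open("w2.pkl","wb"));crop(im,0,0,512,384,1.5625,"w2.png")
go(.47,.208,.2,45)
print(proj(cam("wrist",st),[.4697,.2084,.09])*1.5625)
E
```

```text
c-bot (array([ 0.319 , -0.1802,  0.0503]), np.float64(0.001775705720391535)) [ 0.3197 -0.1786  0.05  ]
c-left (array([ 0.4551, -0.0366,  0.0482]), np.float64(0.001613321175481957)) [ 0.4566 -0.0366  0.05  ]
c-top (array([ 0.5934, -0.1717,  0.0722]), np.float64(0.0003871822400403924)) [ 0.6013 -0.1727  0.05  ]
c-right (array([ 0.4656, -0.3303,  0.0159]), np.float64(0.0009195932560985241)) [ 0.4636 -0.3159  0.05  ]
mid (array([ 0.3919, -0.1774,  0.0505]), np.float64(0.0015804028533837815)) [ 0.3929 -0.1762  0.05  ]
sq (array([ 0.4568, -0.109 ,  0.0516]), np.float64(0.0002782102313422203)) [ 0.4566 -0.109   0.05  ]
small (array([ 0.4592, -0.2399,  0.0633]), np.float64(0.0014969142914194303)) [ 0.4604 -0.2415  0.05  ]
large (array([ 0.5219, -0.172 ,  0.073 ]), np.float64(0.0014152365513770838)) [ 0.5247 -0.1732  0.05  ]
lid (array([ 0.4171, -0.0031,  0.0785]), np.float64(0.002097966810004897)) [0.4172 0.0081 0.05  ]
[ 0.4603 -0.176   0.05  ] [ 0.4586 -0.175   0.05  ]
small [ 0.4608 -0.2452]
mid [ 0.3914 -0.1788]
large [ 0.5272 -0.1757]
sq [ 0.4578 -0.1094]
136.75664776593814 136.32261134091272
t: 4.5
eef_pos: [0.4928, 0.1477, 0.2149]
eef_rot: [1.205, 2.899, -0.0]
wrist_force: [0.3, -0.6, 0.1]
opening: 0.0871
grasp_force: 0.0
at [0.4928 0.1478 0.2149] yang 44.86 tilt [ 0.0019 -0.0008 -1.    ] t 4.55
slide [0.0587 0.0263 0.0148]
roll total -0.003006313658005327
[[435.5081 198.562 ]]
```

View pics/w2.png

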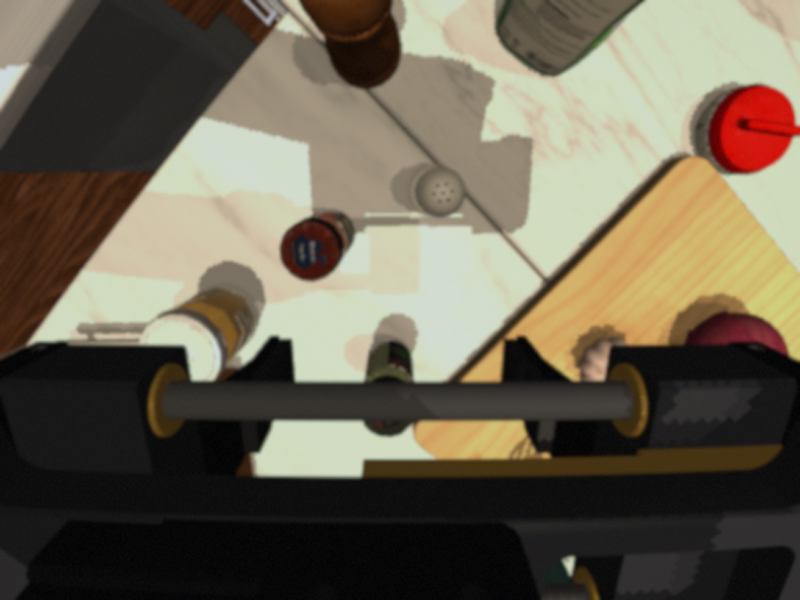

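The salt cap's pierced top is at (440,188), the red-capped spice jar at (313,247), and the pepper foot at (365,60).

```bash
python3 - <<'E'
from h import *
import pickle
W=cam("wrist",pickle.load(open("w2.pkl","rb")));T=cam("top")
w=lambda p:((p[0]+.5)/1.5625-.5,(p[1]+.5)/1.5625-.5)
t=lambda p:((p[0]+.5)/3-.5+140,(p[1]+.5)/3-.5+90)
print(tri((W,w((440,188))),(T,t((101,305)))),atz(W,w((440,188)),.09))
print("spred",atz(W,w((313,247)),.105))
print("pep foot near edge",atz(W,w((368,87)),0))
go(.4685,.2095,.066,45)
E
```

```text
(array([0.4721, 0.2168, 0.0517]), np.float64(0.00200494822819796)) [0.4666 0.2152 0.09  ]
spred [0.4338 0.1308 0.105 ]
pep foot near edge [0.3741 0.2342 0.    ]
at [0.4928 0.1478 0.2149] yang 44.86 tilt [ 0.0019 -0.0008 -1.    ] t 4.55
slide [0.0611 0.0262 0.1488]
roll total -0.003006313658005327
```

The wrist and top cameras disagree by about 6 mm in y. I'll go between the two estimates, stop at z 0.13 and look close up.

```bash
python3 -m inch '{"slide":[[0.032,0.0138,0.02],[0.0315,0.0138,0.02],[0,0,0.025],[0,0,0.02],[0,0,0],[0,0,0],[0,0,0]],"roll":[0,0,0,0,0,0,0],"hand":[1,1,1,1,1,1,1]}'
python3 - <<'E'
from h import *
import pickle
st=manip.state();im=manip.capture("wrist")
pickle.dump(st,open("w3.pkl","wb"));crop(im,0,0,512,384,1.5625,"w3.png")
go(.468,.212,.066,45)
W=cam("wrist",st);print(proj(W,[[.4685,.2084,.09],[.4666,.2152,.09],[*st["eef_pos"][:2],.09]])*1.5625)
E
```

```text
t: 5.42
eef_pos: [0.4672, 0.2141, 0.13]
eef_rot: [1.201, 2.901, 0.002]
wrist_force: [-0.7, 0.0, -0.1]
opening: 0.0872
grasp_force: 0.0
at [0.467  0.2141 0.1299] yang 45.05 tilt [ 0.0017  0.0004 -1.    ] t 5.475
slide [-0.0021 -0.0009  0.0639]
roll total 0.0010668000819408507
[[389.3334 336.5239]
 [396.1219 325.1759]
 [395.3465 327.36  ]]
```

View pics/w3.png

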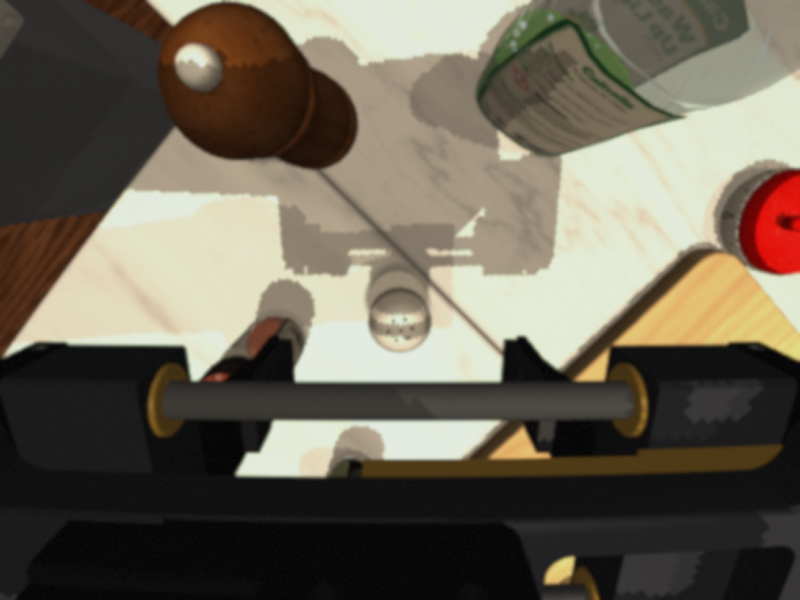

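The cap is centred at (400,321), where the wrist estimate (0.4665, 0.2155) projects, so the wrist camera is the one to trust. I narrow the opening because of the spice jar, descend and grip.

```bash
python3 -m inch '{"slide":[[0.001,0,0],[0,0,0],[0,0,0.02],[0,0,0.02],[0,0,0.015],[0,0,0.0075],[0,0,0],[0,0,0],[0,0,0],[0,0,0],[0,0,0],[0,0,0]],"roll":[0,0,0,0,0,0,0,0,0,0,0,0],"hand":[0.69,0.69,0.69,0.69,0.69,0.69,0.69,0,0,0,0,0]}' 15
python3 -m inch '{"slide":[[0,0,0],[0,0,-0.01],[0,0,-0.03],[0,0,-0.04],[0,0,-0.04],[0,0,-0.03],[0,0,0]],"roll":[0,0,0,0,0,0,0],"hand":[0,0,0,0,0,0,0]}'
python3 - <<'E'
from h import *
go(.460,-.2435,.22,45)
go(.460,-.2435,.083,45)
E
```

```text
t: 6.98
eef_pos: [0.4659, 0.2149, 0.0669]
eef_rot: [1.2, 2.903, 0.001]
wrist_force: [0.4, 0.7, 1.9]
opening: 0.0322
grasp_force: 15.0
t: 7.85
eef_pos: [0.4666, 0.2155, 0.2188]
eef_rot: [1.199, 2.9, 0.005]
wrist_force: [-0.4, -0.3, -1.4]
opening: 0.0327
grasp_force: 15.0
at [0.4666 0.2155 0.2188] yang 45.07 tilt [ 0.0046  0.0013 -1.    ] t 7.85
slide [-0.3195 -0.3296 -0.0018]
roll total 0.001581712659590016
at [0.4666 0.2155 0.2188] yang 45.07 tilt [ 0.0046  0.0013 -1.    ] t 7.85
slide [-0.3192 -0.3302  0.1352]
roll total 0.001581712659590016
```

```bash
python3 -m inch '{"slide":[[-0.02,-0.02,0],[-0.035,-0.035,0],[-0.035,-0.035,0],[-0.035,-0.035,0],[-0.035,-0.035,0],[-0.035,-0.036,0],[-0.035,-0.036,0],[-0.035,-0.036,0],[-0.035,-0.036,0],[-0.02,-0.025,0],[0,0,0],[0,0,0],[0,0,0]],"roll":[0,0,0,0,0,0,0,0,0,0,0,0,0],"hand":[0,0,0,0,0,0,0,0,0,0,0,0,0]}'
python3 - <<'E'
from h import *
import pickle
go(.461,-.2432,.14,45)
st=manip.state();im=manip.capture("wrist")
pickle.dump(st,open("w4.pkl","wb"));crop(im,0,0,512,384,1.5625,"w4.png")
E
```

```text
t: 9.48
eef_pos: [0.46, -0.2425, 0.2162]
eef_rot: [-1.196, -2.904, -0.001]
wrist_force: [0.1, -0.2, -1.1]
opening: 0.0327
grasp_force: 15.0
at [ 0.46   -0.2425  0.2162] yang 45.23 tilt [-0.0005  0.0006 -1.    ] t 9.475
slide [-0.0012  0.0002  0.0762]
roll total 0.005212296009242857
```

View pics/w4.png

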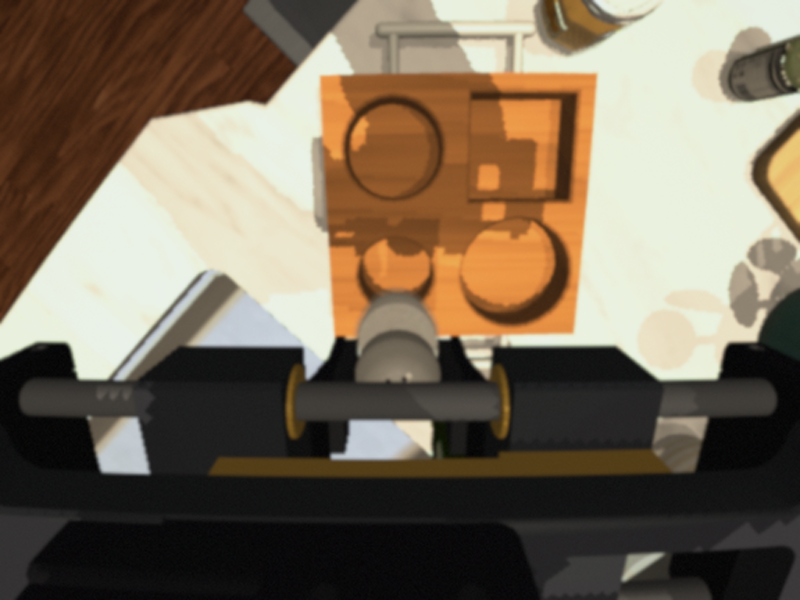

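Held shaker hangs straight. Rim centres: small about (396,273), large (514,271), middle (394,148), square (524,147).

```bash
python3 - <<'E'
from h import *
import pickle
W=cam("wrist",pickle.load(open("w4.pkl","rb")))
w=lambda p:((p[0]+.5)/1.5625-.5,(p[1]+.5)/1.5625-.5)
P=np.array([atz(W,w(p),.05) for p in((396,273),(394,148),(514,271),(524,147),(321,75),(596,73),(574,332),(335,335))]);print(P)
print(P[:4].mean(0),P[4:].mean(0));v=P[1]-P[0];print(np.degrees(np.arctan2(v[1],v[0])))
E
```

```text
[[ 0.4601 -0.2429  0.05  ]
 [ 0.3919 -0.1772  0.05  ]
 [ 0.525  -0.1749  0.05  ]
 [ 0.4589 -0.1079  0.05  ]
 [ 0.3195 -0.1787  0.05  ]
 [ 0.4565 -0.0363  0.05  ]
 [ 0.6004 -0.1728  0.05  ]
 [ 0.4618 -0.3158  0.05  ]]
[ 0.459  -0.1757  0.05  ] [ 0.4595 -0.1759  0.05  ]
136.09097407266754
```

```bash
python3 -m inch '{"slide":[[-0.0012,0,0.02],[0,0,0.03],[0,0,0.025],[0,0,0.015],[0,0,0.015],[0,0,0.01],[0,0,0.01],[0,0,0.007],[0,0,0.004],[0,0,0],[0,0,0]],"roll":[0,0,0,0,0,0,0,0,0,0,0],"hand":[0,0,0,0,0,0,0,0,0,0,0]}'
```

```text
t: 10.9
eef_pos: [0.4612, -0.245, 0.0809]
eef_rot: [1.2, 2.902, 0.0]
wrist_force: [1.5, 0.1, 0.4]
opening: 0.0326
grasp_force: 15.0
```

```bash
python3 -m inch '{"slide":[[0,0,0.001],[0,0,0.001],[0,0,0],[0,0,0],[0,0,0],[0,0,0],[0,0,-0.02],[0,0,-0.04],[0,0,-0.04],[0,0,-0.04],[0,0,0]],"roll":[0,0,0,0,0,0,0,0,0,0,0],"hand":[0,0,0.7,0.7,0.7,0.7,0.7,1,1,1,1]}'
python3 - <<'E'
from h import *
go(.4165,.0,.17,45)
E
```

```text
t: 12.28
eef_pos: [0.4627, -0.2456, 0.2216]
eef_rot: [1.198, 2.897, -0.002]
wrist_force: [0.2, 0.2, -1.1]
opening: 0.0853
grasp_force: 0.0
at [ 0.4627 -0.2456  0.2216] yang 45.07 tilt [ 0.0055 -0.0036 -1.    ] t 12.275
slide [0.2065 0.1411 0.0504]
roll total 0.0016510711193524561
```

```bash
python3 -m inch '{"slide":[[0.041,0.028,0],[0.041,0.028,0],[0.041,0.028,0.01],[0.041,0.028,0.02],[0.041,0.028,0.02],[0,0,0],[0,0,0],[0,0,0]],"roll":[0,0,0,0,0,0,0,0],"hand":[1,1,1,1,1,1,1,1]}'
python3 - <<'E'
from h import *
import pickle
go(.417,-.001,.14,45)
st=manip.state();im=manip.capture("wrist")
pickle.dump(st,open("w5.pkl","wb"));crop(im,0,0,512,384,1.5625,"w5.png")
E
```

```text
t: 13.28
eef_pos: [0.4149, -0.0024, 0.1686]
eef_rot: [1.204, 2.902, 0.0]
wrist_force: [-0.7, -0.4, -0.1]
opening: 0.0871
grasp_force: 0.0
at [ 0.4149 -0.0024  0.1686] yang 44.94 tilt [ 0.0002 -0.0001 -1.    ] t 13.275
slide [-0.0005  0.0025  0.0286]
roll total -0.001436502322438646
```

View pics/w5.png

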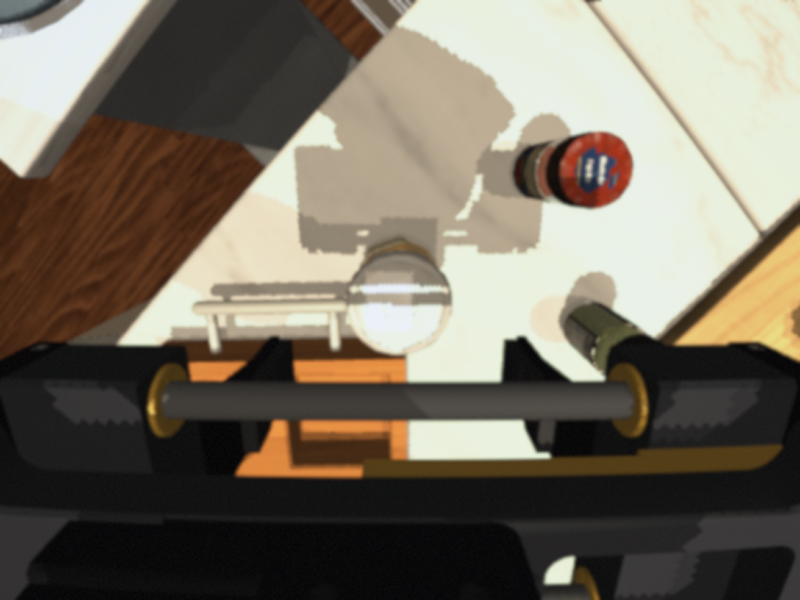

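The lid is centred at (399,303), with about ±51 px of radius. The spice jars are well clear of the fingers.

```bash
python3 - <<'E'
from h import *
import pickle
W=cam("wrist",pickle.load(open("w5.pkl","rb")))
w=lambda p:((p[0]+.5)/1.5625-.5,(p[1]+.5)/1.5625-.5)
X=atz(W,w((399,303)),.094);print(X,np.linalg.norm(atz(W,w((348,303)),.094)-atz(W,w((451,303)),.094)))
go(X[0],X[1],.065,45)
E
```

```text
[0.4144 0.0007 0.094 ] 0.06020170698342397
at [ 0.4149 -0.0024  0.1686] yang 44.93 tilt [ 0.0003 -0.0002 -1.    ] t 13.325
slide [0.0026 0.0018 0.1036]
roll total -0.0015140094809906442
```

```bash
python3 -m inch '{"slide":[[0.0026,0.0018,0.01],[0,0,0.03],[0,0,0.03],[0,0,0.02],[0,0,0.0135],[0,0,0],[0,0,0],[0,0,0],[0,0,0],[0,0,0],[0,0,0],[0,0,0]],"roll":[0,0,0,0,0,0,0,0,0,0,0,0],"hand":[1,1,1,1,1,1,1,0.5,0.5,0.5,0.5,0.5]}' 30
python3 -m inch '{"slide":[[0,0,0],[0,0,-0.01],[0,0,-0.03],[0,0,-0.04],[0,0,-0.04],[0,0,-0.03],[0,0,0],[0,0,0]],"roll":[0,0,0,0,0,0,0,0],"hand":[0.5,0.5,0.5,0.5,0.5,0.5,0.5,0.5]}'
python3 - <<'E'
from h import *
go(.5272,-.1743,.215,45)
E
```

```text
t: 14.82
eef_pos: [0.4136, 0.0015, 0.0652]
eef_rot: [-1.2, -2.903, 0.002]
wrist_force: [-2.9, -1.7, 5.0]
opening: 0.0621
grasp_force: 29.9
t: 15.82
eef_pos: [0.4128, 0.0019, 0.2138]
eef_rot: [-1.199, -2.902, 0.001]
wrist_force: [0.1, -0.4, -4.1]
opening: 0.0619
grasp_force: 29.9
at [0.4128 0.0019 0.2138] yang 45.09 tilt [-0.0021  0.0001 -1.    ] t 15.825
slide [-0.2054 -0.044  -0.0014]
roll total 0.002032239361477033
```

```bash
python3 -m inch '{"slide":[[-0.02,-0.004,0],[-0.04,-0.008,0],[-0.04,-0.009,0],[-0.04,-0.009,0],[-0.04,-0.009,0],[-0.025,-0.005,0],[0,0,0],[0,0,0],[0,0,0],[0,0,0]],"roll":[0,0,0,0,0,0,0,0,0,0],"hand":[0.5,0.5,0.5,0.5,0.5,0.5,0.5,0.5,0.5,0.5]}'
python3 - <<'E'
from h import *
go(.5272,-.1743,.0805,45)
E
```

```text
t: 17.08
eef_pos: [0.5278, -0.1733, 0.2151]
eef_rot: [1.198, 2.904, -0.001]
wrist_force: [0.3, -0.5, -3.6]
opening: 0.0625
grasp_force: 30.0
at [ 0.5278 -0.1733  0.2151] yang 45.16 tilt [-0.0001 -0.0004 -1.    ] t 17.075
slide [-0.0002 -0.0011  0.1346]
roll total 0.003479775898812488
```

```bash
python3 -m inch '{"slide":[[0,-0.001,0.02],[0,0,0.03],[0,0,0.025],[0,0,0.02],[0,0,0.015],[0,0,0.01],[0,0,0.007],[0,0,0.005],[0,0,0.003],[0,0,0.002],[0,0,0],[0,0,0]],"roll":[0,0,0,0,0,0,0,0,0,0,0,0],"hand":[0.5,0.5,0.5,0.5,0.5,0.5,0.5,0.5,0.5,0.5,0.5,0.5]}'
```

```text
t: 18.58
eef_pos: [0.5279, -0.1751, 0.0792]
eef_rot: [1.2, 2.902, -0.001]
wrist_force: [-2.5, -1.1, 6.5]
opening: 0.0619
grasp_force: 30.1
```

```bash
python3 -m inch '{"slide":[[0,0,0],[0,0,0],[0,0,0],[0,0,0],[0,0,-0.02],[0,0,-0.04],[0,0,-0.05],[0,0,-0.05],[0,0,-0.03],[0,0,0]],"roll":[0,0,0,0,0,0,0,0,0,0],"hand":[1,1,1,1,1,1,1,1,1,1]}'
python3 - <<'E'
from h import *
import pickle
T=cam("top");w=lambda p:((p[0]+.5)/1.5625-.5,(p[1]+.5)/1.5625-.5)
t=lambda p:((p[0]+.5)/3-.5+140,(p[1]+.5)/3-.5+90)
W=cam("wrist",pickle.load(open("w3.pkl","rb")))
print(atz(W,w((199,66)),.17),tri((W,w((199,66))),(T,t((31,441)))),atz(T,t((31,441)),.17))
go(.37,.23,.28,-35)
E
```

```text
t: 19.82
eef_pos: [0.529, -0.1743, 0.272]
eef_rot: [1.197, 2.897, 0.0]
wrist_force: [0.7, 0.5, -0.9]
opening: 0.0873
grasp_force: 0.0
[0.3571 0.2503 0.17  ] (array([0.3535, 0.2487, 0.1614]), np.float64(0.000579226896693148)) [0.354  0.2458 0.17  ]
at [ 0.529  -0.1743  0.272 ] yang 45.1 tilt [ 0.0065 -0.0026 -1.    ] t 19.825
slide [ 0.398   0.1742 -0.01  ]
roll total 1.7800628404618568
```

```bash
python3 -m inch '{"slide":[[0.044,0.0194,-0.002],[0.044,0.0194,-0.002],[0.044,0.0194,-0.002],[0.044,0.0194,-0.002],[0.044,0.0194,0],[0.044,0.0194,0],[0.044,0.0194,0],[0.044,0.0194,0],[0.044,0.0194,0],[0,0,0],[0,0,0],[0,0,0],[0,0,0],[0,0,0],[0,0,0],[0,0,0],[0,0,0],[0,0,0],[0,0,0],[0,0,0]],"roll":[0,0,0,0,0,0,0,0,0,0,0.2225,0.2225,0.2225,0.2225,0.2225,0.2225,0.2225,0.2225,0,0],"hand":[1,1,1,1,1,1,1,1,1,1,1,1,1,1,1,1,1,1,1,1]}'
python3 - <<'E'
from h import *
import pickle
go(.357,.2503,.23,-35)
st=manip.state();im=manip.capture("wrist")
pickle.dump(st,open("w6.pkl","wb"));crop(im,0,0,512,384,1.5625,"w6.png")
E
```

```text
t: 22.32
eef_pos: [0.3702, 0.228, 0.2758]
eef_rot: [2.785, 1.453, -0.001]
wrist_force: [-0.2, -0.2, 0.3]
opening: 0.0868
grasp_force: 0.0
at [0.3702 0.228  0.2758] yang -34.92 tilt [-0.0005 -0.0005 -1.    ] t 22.325
slide [ 0.0108 -0.0236  0.0458]
roll total 0.0018203114718633264
```

View pics/w6.png

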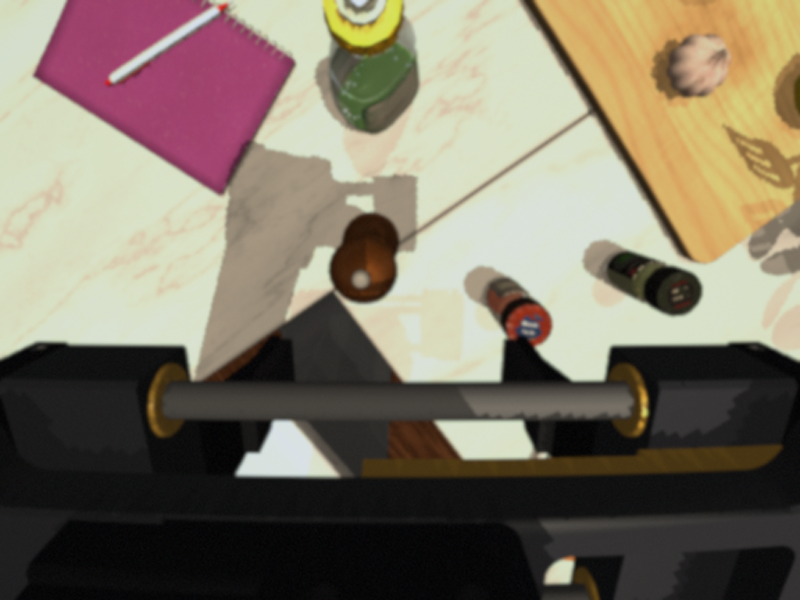

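The pepper nut is at (360,280), and the soap bottle's cap at (362,10) is clear of the gripper body.

```bash
python3 - <<'E'
from h import *
import pickle
w=lambda p:((p[0]+.5)/1.5625-.5,(p[1]+.5)/1.5625-.5)
s6=pickle.load(open("w6.pkl","rb"));W=cam("wrist",s6);W3=cam("wrist",pickle.load(open("w3.pkl","rb")))
print(tri((W,w((360,280))),(W3,w((199,66)))))
X=atz(W,w((360,280)),.17);print(X,"soapcap",atz(W,w((362,8)),.25))
X=(X+atz(W3,w((199,66)),.17))/2;go(X[0],X[1],.124,-35)
E
```

```text
(array([0.3548, 0.2493, 0.1673]), np.float64(7.59938020690339e-05))
[0.3554 0.2496 0.17  ] soapcap [0.4385 0.3508 0.25  ]
at [0.3702 0.2281 0.2759] yang -34.94 tilt [-0.0003 -0.0004 -1.    ] t 22.375
slide [ 0.0095 -0.0242  0.1519]
roll total 0.001435805448780903
```

```bash
python3 -m inch '{"slide":[[0.0047,-0.0121,0],[0.0047,-0.0121,0],[0,0,0.02],[0,0,0.04],[0,0,0.04],[0,0,0.03],[0,0,0.024],[0,0,0],[0,0,0],[0,0,0],[0,0,0],[0,0,0],[0,0,0],[0,0,0]],"roll":[0,0,0,0,0,0,0,0,0,0,0,0,0,0],"hand":[1,1,1,1,1,1,1,1,1,0.4,0.4,0.4,0.4,0.4]}' 35
python3 -m inch '{"slide":[[0,0,0],[0,0,-0.01],[0,0,-0.03],[0,0,-0.04],[0,0,-0.04],[0,0,-0.03],[0,0,0],[0,0,0]],"roll":[0,0,0,0,0,0,0,0],"hand":[0.4,0.4,0.4,0.4,0.4,0.4,0.4,0.4]}'
python3 - <<'E'
from h import *
go(.44,.04,.27,-35);go(.394,-.1773,.27,-35)
E
```

```text
t: 24.12
eef_pos: [0.3558, 0.2502, 0.1221]
eef_rot: [2.787, 1.45, 0.0]
wrist_force: [-0.7, 0.3, 0.2]
opening: 0.0474
grasp_force: 35.0
t: 25.12
eef_pos: [0.3551, 0.2496, 0.2713]
eef_rot: [2.786, 1.45, -0.002]
wrist_force: [0.0, 0.3, -1.9]
opening: 0.0469
grasp_force: 35.0
at [0.3551 0.2496 0.2713] yang -35.02 tilt [-0.0011 -0.0013 -1.    ] t 25.125
slide [-0.1229  0.1897  0.0015]
roll total -0.0004079938542628722
at [0.3551 0.2496 0.2713] yang -35.02 tilt [-0.0011 -0.0013 -1.    ] t 25.125
slide [-0.3273  0.2768  0.0018]
roll total -0.0004079938542628722
```

```bash
python3 -m inch '{"slide":[[-0.0123,0.019,0],[-0.0246,0.0379,0],[-0.0246,0.0379,0],[-0.0246,0.0379,0],[-0.0246,0.0379,0],[-0.0122,0.019,0],[-0.025,0.0105,0],[-0.0405,0.0175,0],[-0.0405,0.0175,0],[-0.0405,0.0175,0],[-0.035,0.0145,0],[-0.0225,0.0095,0],[0,0,0],[0,0,0],[0,0,0],[0,0,0]],"roll":[0,0,0,0,0,0,0,0,0,0,0,0,0,0,0,0],"hand":[0.4,0.4,0.4,0.4,0.4,0.4,0.4,0.4,0.4,0.4,0.4,0.4,0.4,0.4,0.4,0.4]}'
python3 - <<'E'
from h import *
import pickle
go(.3925,-.1773,.137,-35)
st=manip.state();im=manip.capture("wrist")
pickle.dump(st,open("w7.pkl","wb"));crop(im,0,0,512,384,1.5625,"w7.png")
E
```

```text
t: 27.12
eef_pos: [0.3949, -0.1754, 0.272]
eef_rot: [2.785, 1.453, -0.0]
wrist_force: [-0.6, 0.4, -2.2]
opening: 0.0468
grasp_force: 35.0
at [ 0.3949 -0.1754  0.272 ] yang -34.91 tilt [-0. -0. -1.] t 27.125
slide [-0.0029 -0.0009  0.135 ]
roll total 0.0019283895698390088
```

View pics/w7.png

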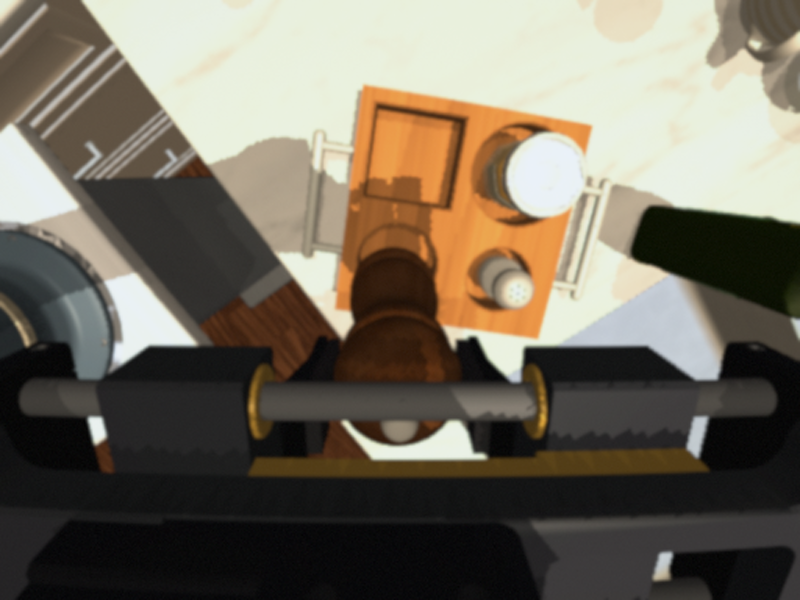

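The salt and jar are seated in their wells, and the mill hangs straight over the middle well's rim (about (395,262)). I'll lower it.

```bash
python3 -m inch '{"slide":[[-0.0029,-0.001,0.01],[0,0,0.02],[0,0,0.02],[0,0,0.02],[0,0,0.015],[0,0,0.015],[0,0,0.01],[0,0,0.01],[0,0,0.008],[0,0,0.005],[0,0,0.003],[0,0,0],[0,0,0]],"roll":[0,0,0,0,0,0,0,0,0,0,0,0,0],"hand":[0.4,0.4,0.4,0.4,0.4,0.4,0.4,0.4,0.4,0.4,0.4,0.4,0.4]}'
```

```text
t: 28.8
eef_pos: [0.3924, -0.1781, 0.1362]
eef_rot: [2.786, 1.45, 0.0]
wrist_force: [-0.2, -0.4, -0.4]
opening: 0.0474
grasp_force: 35.0
```

```bash
python3 -m inch '{"slide":[[0,0,0.001],[0,0,0],[0,0,0],[0,0,0],[0,0,0],[0,0,-0.02],[0,0,-0.04],[0,0,-0.05],[0,0,-0.05],[0,0,-0.04],[0,0,0],[0,0,0],[0,0,0],[0,0,0],[0,0,0],[0,0,0],[0,0,0],[0,0,0],[0,0,0],[0,0,0]],"roll":[0,0,0,0,0,0,0,0,0,0,0,-0.2225,-0.2225,-0.2225,-0.2225,-0.2225,-0.2225,-0.2225,-0.2225,0],"hand":[0.4,0.8,0.8,0.8,0.8,0.8,0.8,0.8,0.8,0.8,0.8,0.8,0.8,0.8,0.8,0.8,0.8,0.8,0.8,0.8]}'
python3 - <<'E'
from h import *
go(.625,-.315,.335,45)
E
```

```text
t: 31.3
eef_pos: [0.3916, -0.1778, 0.3338]
eef_rot: [-1.202, -2.9, -0.0]
wrist_force: [0.1, 0.0, -0.6]
opening: 0.0699
grasp_force: 0.0
at [ 0.3916 -0.1778  0.3338] yang 44.98 tilt [-0.0019  0.0011 -1.    ] t 31.3
slide [-0.262   0.0681 -0.0018]
roll total -0.000532066496307639
```

```bash
python3 -m inch '{"slide":[[-0.03,0.0078,0],[-0.05,0.013,0],[-0.05,0.013,0],[-0.05,0.013,0],[-0.05,0.013,0],[-0.032,0.0083,0],[0,0,0],[0,0,0],[0,0,0]],"roll":[0,0,0,0,0,0,0,0,0],"hand":[0.8,0.8,0.8,0.8,0.8,0.8,0.8,0.8,0.8]}'
python3 - <<'E'
from h import *
import pickle
go(.63,-.318,.255,45)
st=manip.state();im=manip.capture("wrist")
pickle.dump(st,open("w8.pkl","wb"));crop(im,0,0,512,384,1.5625,"w8.png")
print(proj(cam("wrist",st),[[.63,-.3205,.266],[.63,-.317,.266]])*1.5625)
E
```

```text
t: 32.42
eef_pos: [0.6251, -0.3142, 0.3355]
eef_rot: [1.201, 2.903, -0.001]
wrist_force: [0.9, 0.2, 0.3]
opening: 0.0696
grasp_force: 0.0
at [ 0.6251 -0.3142  0.3355] yang 45.06 tilt [-0.0001 -0.0005 -1.    ] t 32.425
slide [-0.0061  0.0008  0.0805]
roll total 0.0014302224547346999
[[393.9796 322.4825]
 [398.2604 318.4439]]
```

View pics/w8.png

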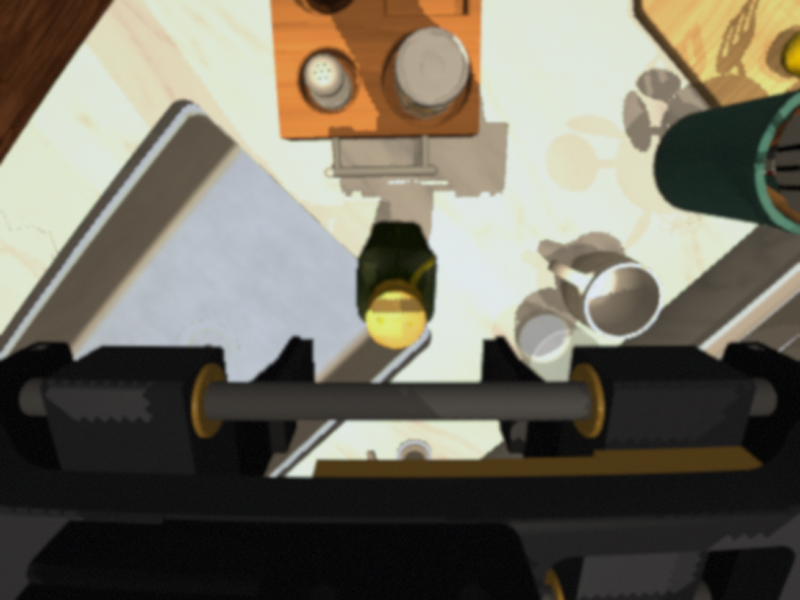

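The yellow cap is centred at (396,318), which matches (0.630, -0.318, 0.266), and the bottle's sides line up with the tool. I'll grip it at the cap.

```bash
python3 -m inch '{"slide":[[-0.0061,0.0006,0],[0,0,0.02],[0,0,0.03],[0,0,0.02],[0,0,0.0145],[0,0,0],[0,0,0],[0,0,0],[0,0,0],[0,0,0],[0,0,0],[0,0,0]],"roll":[0,0,0,0,0,0,0,0,0,0,0,0],"hand":[0.8,0.8,0.8,0.8,0.8,0.8,0.8,0,0,0,0,0]}' 55
python3 -m inch '{"slide":[[0,0,-0.002],[0,0,-0.006],[0,0,-0.01],[0,0,-0.015],[0,0,-0.02],[0,0,-0.02],[0,0,-0.02],[0,0,-0.015],[0,0,-0.015],[0,0,-0.01],[0,0,-0.005],[0,0,0],[0,0,0]],"roll":[0,0,0,0,0,0,0,0,0,0,0,0,0],"hand":[0,0,0,0,0,0,0,0,0,0,0,0,0]}'
python3 - <<'E'
from h import *
go(.4578,-.1079,.39,45)
E
```

```text
t: 33.98
eef_pos: [0.6304, -0.319, 0.2506]
eef_rot: [-1.2, -2.903, 0.001]
wrist_force: [-0.4, -0.4, 0.3]
opening: 0.032
grasp_force: 53.7
t: 35.6
eef_pos: [0.6303, -0.3186, 0.3878]
eef_rot: [-1.199, -2.902, 0.0]
wrist_force: [-0.3, -0.3, -2.1]
opening: 0.0314
grasp_force: 53.4
at [ 0.6303 -0.3186  0.3878] yang 45.09 tilt [-0.0012  0.0004 -1.    ] t 35.6
slide [ 0.271   0.0274 -0.0019]
roll total 0.002012891045062766
```

```bash
python3 -m inch '{"slide":[[0.003,0.0003,0],[0.007,0.0007,0],[0.012,0.0012,0],[0.018,0.0018,0],[0.022,0.0022,0],[0.025,0.0025,0],[0.025,0.0025,0],[0.025,0.0025,0],[0.025,0.0025,0],[0.025,0.0025,0],[0.024,0.0025,0],[0.022,0.0022,0],[0.016,0.0017,0],[0.011,0.0012,0],[0.007,0.0007,0],[0.003,0.0003,0],[0.001,0.0001,0],[0,0,0],[0,0,0],[0,0,0]],"roll":[0,0,0,0,0,0,0,0,0,0,0,0,0,0,0,0,0,0,0,0],"hand":[0,0,0,0,0,0,0,0,0,0,0,0,0,0,0,0,0,0,0,0]}'
python3 - <<'E'
from h import *
import pickle
go(.4578,-.1079,.265,46.3)
st=manip.state();im=manip.capture("wrist")
pickle.dump(st,open("w9.pkl","wb"));crop(im,0,0,512,384,1.5625,"w9.png")
crop(manip.capture("scene"),180,30,250,190,3.1,"s9.png")
E
```

```text
t: 38.1
eef_pos: [0.4581, -0.1081, 0.3885]
eef_rot: [-1.2, -2.903, -0.0]
wrist_force: [-0.2, 0.3, -2.9]
opening: 0.0315
grasp_force: 53.4
at [ 0.4581 -0.1081  0.3885] yang 45.08 tilt [ 0.      0.0001 -1.    ] t 38.1
slide [ 0.0003 -0.0001  0.1235]
roll total -0.027189736174831735
```

View pics/w9.png

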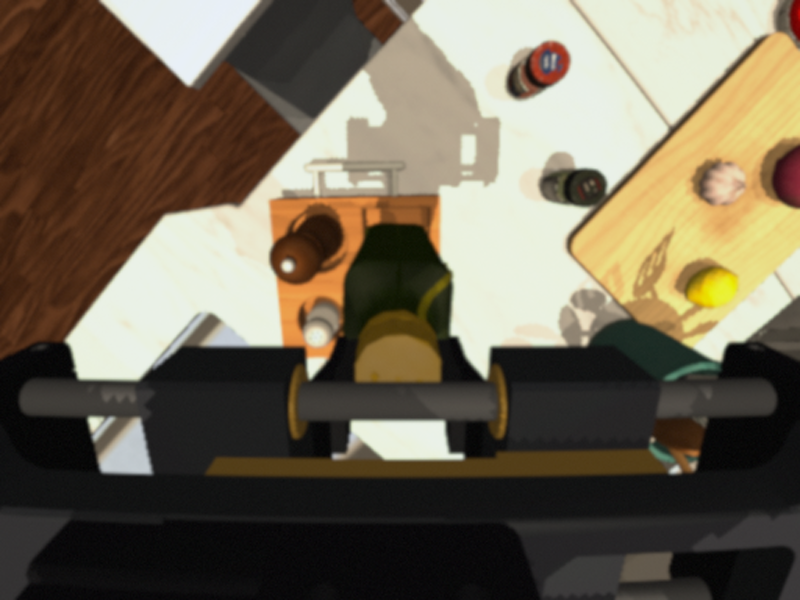

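View pics/s9.png

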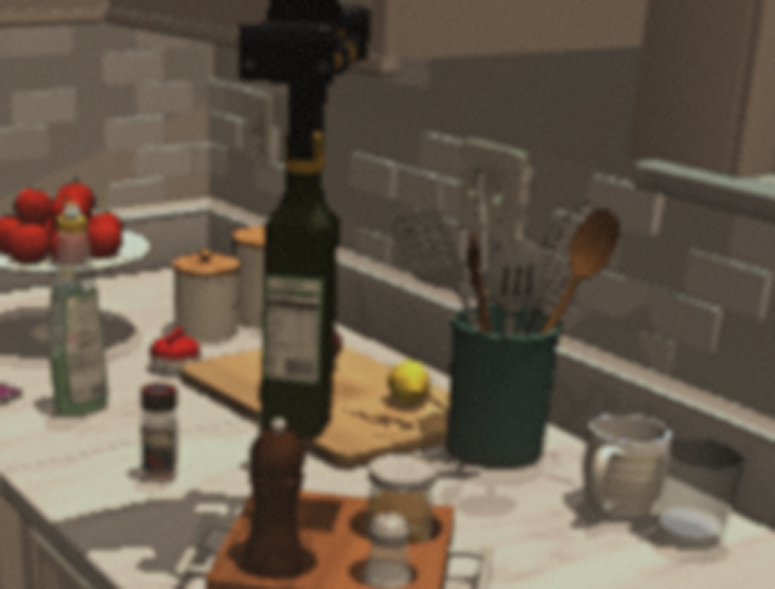

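Bottle hangs upright over the square well; the other three stand in their wells, and the spice jars are untouched. I'll lower it smoothly.

```bash
python3 -m inch '{"slide":[[0,0,0.003],[0,0,0.007],[0,0,0.01],[0,0,0.01],[0,0,0.01],[0,0,0.01],[0,0,0.01],[0,0,0.01],[0,0,0.01],[0,0,0.01],[0,0,0.008],[0,0,0.006],[0,0,0.005],[0,0,0.004],[0,0,0.003],[0,0,0],[0,0,0]],"roll":[-0.01,-0.01,-0.007,0,0,0,0,0,0,0,0,0,0,0,0,0,0],"hand":[0,0,0,0,0,0,0,0,0,0,0,0,0,0,0,0,0]}'
```

```text
t: 40.33
eef_pos: [0.4582, -0.1079, 0.2728]
eef_rot: [1.169, 2.915, 0.0]
wrist_force: [0.0, -0.2, -3.2]
opening: 0.0318
grasp_force: 53.4
```

```bash
python3 -m inch '{"slide":[[0,0,0.003],[0,0,0.003],[0,0,0.002],[0,0,0.001],[0,0,0],[0,0,0]],"roll":[0,0,0,0,0,0],"hand":[0,0,0,0,0,0]}'
```

```text
t: 41.08
eef_pos: [0.4586, -0.1081, 0.2645]
eef_rot: [1.169, 2.914, -0.0]
wrist_force: [-1.6, -0.2, 6.2]
opening: 0.0317
grasp_force: 54.1
```

It touched the floor at the expected height. I'll release and rise.

```bash
python3 -m inch '{"slide":[[0,0,0],[0,0,0],[0,0,0],[0,0,0],[0,0,0],[0,0,-0.01],[0,0,-0.03],[0,0,-0.03],[0,0,-0.01],[0,0,0],[0,0,0],[0,0,0],[0,0,0],[0,0,0],[0,0,0]],"roll":[0,0,0,0,0,0,0,0,0,0,0,0,0,0,0],"hand":[0.6,0.6,0.6,0.6,0.6,0.6,0.6,0.6,0.6,0.6,0.6,0.6,0.6,0.6,0.6]}'
python3 - <<'E'
from h import *
st=manip.state();print(st["eef_pos"],st["wrist_force"])
W=cam("wrist",st);im=manip.capture("wrist")
m=cv2.inRange(cv2.cvtColor(im,cv2.COLOR_RGB2HSV),(20,120,110),(35,255,255))
n,l,s,c=cv2.connectedComponentsWithStats(m)
for i in range(1,n):
    if s[i,4]>60:
        print(s[i],c[i],atz(W,c[i],.28))
print("expected cap px",proj(W,[.4582,-.108,.28]))
E
```

```text
t: 42.95
eef_pos: [0.458, -0.1079, 0.3435]
eef_rot: [-1.169, -2.916, 0.0]
wrist_force: [-0.1, 0.4, -0.7]
opening: 0.0522
grasp_force: 0.0
[ 0.458  -0.1079  0.3435] [-0.1289  0.3778 -0.7438]
[440  32  68  68 528] [472.9716  69.5095] [0.5006 0.0965 0.28  ]
[ 376   36  136  170 3289] [436.     134.4545] [0.5224 0.0434 0.28  ]
[474  57  38  58 600] [495.4883  92.8067] [0.5294 0.1016 0.28  ]
[ 430  162   61   64 1162] [465.1988 194.2108] [0.5863 0.0341 0.28  ]
[233 180  40  37 939] [252.9276 199.8285] [ 0.4575 -0.1078  0.28  ]
expected cap px [[253.3045 200.4832]]
```

The cap is within 1 mm of where a seated, upright bottle puts it, the arm is clear, and the picture before lowering showed the others seated.

```bash
python3 -c "
from rig import manip
print(manip.job_done())"
```

```text
the job is handed in; nothing more can be done
None
```

The job is handed in at about 43 s with no verdict returned: the salt shaker, pepper mill, jar and oil bottle stand upright in their wells by my camera and force checks, and the two spice jars and washing-up bottle were left where they were.

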